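Take a gauge reading by touch

ROBOT

A 6-joint arm with a two-finger parallel gripper is mounted at the origin on a cart in front of the work surface, level with it; the furniture and walls round the work are solid. World frame = base frame: x ahead of the robot, y to its left, z up, the work surface at z = 0. Lengths are in m, angles in rad, forces in N, time in s.
With the tool pointing down it reaches from about 0.225 to 0.875 m from the base axis. Payload 3.4 kg.
Tool frame: the origin (TCP) lies at the very end of the fingers, on their centre line; the grasp point (between the pads) lies 19 mm behind it; z points along the fingers, y is the line along which they close (so a half turn about z gives the same grasp; the last joint's range is limited). The gripper opens to 85 mm and grips with 20 to 120 N. Pads are 22 mm wide; open, the fingers measure 114 mm over their backs; the gripper's body (76 mm by 85 mm) begins 54 mm behind the grasp point. The pads swing forward as they close: fully open they stand 13 mm farther back than shut.
Start: joints at [-1.454, 0.276, 1.505, -0, 1.361, -0.121], TCP at [0.135, -0.559, 0.231] pointing down, gripper open.
Joint ranges: [-2.89, 2.89], [-0.75, 2.08], [0.22, 2.7], [-1.18, 4.32], [0.11, 2.71], [-2.7, 2.7]. Speed limits (rad/s): [2.57, 2.57, 3.14, 3.14, 3.14, 3.14].

INTERFACE

Orientations are given as a rotation vector (axis times angle).
In Python, from workcell import env gives the robot as it stands. The module is installed in compiled form; this text tells all that it offers.
- The arm moves only by the tool send_rows, never from a script. Its argument "moves" is a list that holds one entry, the list of rows, each a list of 4 numbers: the shift along the world's x, y, z in units of 2 cm (1.0 is 2 cm), then the turn about the world's z in units of 0.1 rad (1.0 is 0.1 rad). In form: [[[x, y, z, turn], ...]]. A call has 1 to 10 rows; each row shifts and turns the commanded pose from where the row before left it; what a row does not reach is not made up. A row lasts 1/10 s, in which the tool goes at most 50 mm and 8.59 degrees, less where a joint would pass 70% of its speed; a pose out of reach is approached as far as the arm can. A call with a number of a shift or a turn outside -1 to 1 is refused whole. A call with a gripper value outside its range is refused whole. "hand" is the finger opening in mm, from 0 to 85.4, set as the call begins (left out, the last holds). The fingers move at their own pace and stop on an object; the grip force is fixed at half the most. Time passes only in rows, so rows that do not move let the fingers close. It gives the time, the measured TCP pose, the force, the opening and the grip force at its end, in the units of the state.
- env.observe(): the state, without advancing time (a new reading comes with each control period).
- env.capture(name): name is "scene" or "side" or "wrist"; returns (picture, depth): 480x640x3 uint8, red, green, blue; 480x640 float32, m along the optical axis (not along the pixel's ray), 0 where there is no reading.
- env.get_calibration(name): a dict with "vertical_fov" (degrees; the focal length in pixels is half the picture's height over the tangent of half this angle, whatever the lens; pixels are square), "cx", "cy" (the principal point, pixels), "origin" and "orientation" of the camera in the world. Camera axes: x right, y up, looking along -z (the intrinsics and any distortion apply to the point x, -y, -z); pixel columns grow to the right and rows downward; lengths in m; the calibration is good to about 2 mm. The wrist camera is an equidistant fisheye: a pixel r from the principal point sees the ray r / f radians off the axis. A picture is of the moment at which its call begins: read the wrist's pose just before it. get_calibration takes no time and is no camera call; for the wrist camera it gives the pose at the moment of the call.
- env.close_job(): hands the job in; it is judged then, once.
The state is a dict: "time_s": time; "joints": joint angles; "joint_vel": joint speeds; "joint_efforts": joint torques, N m; "ee_pos": TCP position; "tool_rot": TCP orientation; "force": force on the tool from outside, world axes, zero at the start; "wrist_torque": the same for the moment, N m; "gripper_width": finger opening in m; "gripper_force": force on a finger pad.
Only numpy, scipy, OpenCV 4.12 (cv2) and the standard library are available. Lean on these libraries where they do the work, as an engineer would, in place of code of your own. Each camera call takes 0.05 s, during which the arm holds its last target. There are 200 camera calls.

TASK

Take a reading on the test bench with light fingertip touches, in this order: press the green key on the grey readout box well down and let it come up, then tap the glass of the dial gauge that lies in the spring-mounted tray, so that the tray dips a little and comes back, to free its pointer, then press the yellow key well down and let it come up. Leave the red key alone, push gently throughout, and do not pick up or tip the gauge or disturb the weight, the cap nut, the oil bottle or the digital gauge standing about.

Things in the scene. Friction and masses are not known exactly. Their poses are not given: they have to be found in the camera images.
- console: Grey benchtop readout box, 120 x 240 x 45 mm, fixed to the worktop, a dark display window on the rear half of its top; origin under its centre, x from its front edge (with the keys, nearest the robot) to its back, y along its length, z up. Its top is 45 mm above the worktop, the row of keys 25 mm in front of its middle. It may stand to the left or to the right.
- key_green_top (a point): The green key, a round flat-topped button 32 mm across: centre of its top face, z up. It stands 14 mm proud of a dark steel collar 46 mm across, about 66.5 mm above the worktop when up. The three keys stand in a row 75 mm apart along the readout's front edge; which colour is where changes.
- key_yellow_top (a point): The yellow key, a round flat-topped button 32 mm across: centre of its top face, z up. It stands 14 mm proud of a dark steel collar 46 mm across, about 66.5 mm above the worktop when up. The three keys stand in a row 75 mm apart along the readout's front edge; which colour is where changes.
- key_red_top (a point): The red key, a round flat-topped button 32 mm across: centre of its top face, z up. It stands 14 mm proud of a dark steel collar 46 mm across, about 66.5 mm above the worktop when up. The three keys stand in a row 75 mm apart along the readout's front edge; which colour is where changes.
- key_green (a joint): The green key. Its value is how far it is pressed in m: 0 up, 0.008 at the stop. It is sprung: about 1 N starts it, about 3.6 N takes it 4 mm down, about 6 N to the stop; it counts as pressed past 4 mm and springs back up when let go.
- key_yellow (a joint): The yellow key. Its value is how far it is pressed in m: 0 up, 0.008 at the stop. It is sprung: about 1 N starts it, about 3.6 N takes it 4 mm down, about 6 N to the stop; it counts as pressed past 4 mm and springs back up when let go.
- key_red (a joint): The red key. Its value is how far it is pressed in m: 0 up, 0.008 at the stop. It is sprung: about 1 N starts it, about 3.6 N takes it 4 mm down, about 6 N to the stop; it counts as pressed past 4 mm and springs back up when let go.
- dial_gauge: Loose dial gauge lying on its back in the tray, white face up, black round case 66 mm across and 29 mm high, a brass stem pointing along its -x, 91 mm long in all, about 0.38 kg. Origin at its underside, 12 mm from the case's centre towards the stem; z up.
- glass (a point): Centre of the dial gauge's glass, the top face of its case (29 mm above its underside, about 65 mm above the worktop). Tap within 20 mm of it. A push of over 30 N on the gauge, the readout or a key is too hard.
- tray_mid (a point): Middle of the floor of the aluminium tray that carries the dial gauge: 120 x 94 mm outside, rims 4 mm thick and 6 mm above the floor, on four springs over a blue foot fixed to the worktop; its floor is 36 mm above the worktop when up; x along its longer side, z up.
- tray (a joint): How far the sprung tray is pushed down in m: 0 up, 0.010 at the stop. With the gauge in it about 2 N more on the glass starts it, about 3 N takes it 2 mm down, about 8 N to the stop; the tap counts past 2 mm. It springs back by itself.
- mass_200: Loose brass cylinder weight with a knob, 30 mm across, 46 mm high, between the readout and the tray; origin at its underside. Leave it alone.
- cap_nut: Loose brass cap nut, 30 mm across, 22 mm high, between the readout and the tray; origin at its underside. Leave it alone.
- oil_bottle: Loose translucent dropper bottle with a pointed nozzle, 45 mm across, 146 mm high, at the right rear; origin at its underside. Leave it alone.
- digital_gauge: Loose black digital gauge lying on its back, 114 x 82 x 30 mm, on the bare worktop at the right rear; origin at its underside. Leave it alone.
Mind the look-alikes: they are no part of the job. Several things have the shape of the dial_gauge; the one meant has the colours described above.

How it is judged:
On the way, in this order (a step that is already met when the one before it is completed fails the run):
1. the green key is pressed past 4 mm by the robot (value of joint key_green above 0.004 m and value of joint key_yellow below 0.0015 m), for 0.03 s.
2. with the green key up again, the fingers tap the dial gauge and its tray dips past 2 mm (value of joint key_green below 0.0015 m and value of joint tray above 0.002 m and contact force between the fingers and dial_gauge above 1 N), for 0.03 s.
3. with the tray up again, the yellow key is pressed past 4 mm (value of joint each of tray, key_green below 0.0015 m and value of joint key_yellow above 0.004 m), for 0.03 s.
At the end, for the whole second after the job is handed in: All three keys and the tray are back up (within 1.5 mm), the dial gauge lies at rest flat in its tray (origin within 20 mm of the tray's middle), and the weight, cap nut, oil bottle and digital gauge are within 20 mm of where they stood (value of joint each of key_green, key_yellow, key_red, tray below 0.0015 m and horizontal distance between dial_gauge and tray_mid below 0.02 m and z of dial_gauge in the frame of tray_mid below 0.004 m and angle between dial_gauge's own z axis and vertical below 0.1 rad and linear speed of dial_gauge below 0.02 m/s and distance of each of mass_200, cap_nut, oil_bottle, digital_gauge from where it was at the start of the episode below 0.02 m); the robot touches nothing.
It fails at once if the red key is pressed (past 2 mm) (value of joint key_red above 0.002 m).
It fails at once if the dial gauge is lifted more than 8 mm off its tray or tipped by more than 0.25 rad (z of dial_gauge in the frame of tray_mid above 0.008 m or angle between dial_gauge's own z axis and vertical above 0.25 rad).
It fails at once if the robot pushes the dial gauge, a key or the readout harder than 30 N (contact force between any of the fingers, the arm and dial_gauge above 30 N or contact force between any of the fingers, the arm and console above 30 N or contact force between any of the fingers, the arm and key_green above 30 N or contact force between any of the fingers, the arm and key_yellow above 30 N).
It fails at once if the weight, cap nut, oil bottle or digital gauge is shifted or lifted by more than 20 mm (distance of any of mass_200, cap_nut, oil_bottle, digital_gauge from where it was at the start of the episode above 0.02 m).
It also fails if it takes over 45 s, if anything falls off the work surface, if the arm or the gripper's body presses on something with over 40 N, if the wrist force passes 120 N, or if a joint passes its speed limit or range.

## Working session

There is one attempt and no reset: what is moved stays moved. The work goes in short steps, Python scripts to look and compute and a tool call to move; the robot and the scene stay as the last step left them, time stands still between calls to the robot, and variables do not carry over. Pictures are saved under pics/ and viewed, at most 10 in all, crops included, and the job is handed in when it is done.

Besides the shell and the picture viewer there is one more tool, called after "Request:" as name(argument=value, ...) on one line, values as JSON. send_rows: Moves the arm, as the interface text tells. Its arguments: {"type":"object","properties":{"moves":{"type":"array"},"hand":{"type":"number"}},"required":["moves"]}

```bash
mkdir -p pics
cat > h.py <<'E'
import numpy as np,cv2
from scipy.spatial.transform import Rotation as R
from workcell import env
def cap(n):
    c=env.get_calibration(n); p,d=env.capture(n); return c,p,d
def rot(c):
    o=np.array(c["orientation"],float)
    return o if o.shape==(3,3) else (R.from_rotvec(o) if o.size==3 else R.from_quat(o)).as_matrix()
def world(c,d):
    f=240/np.tan(np.radians(c["vertical_fov"])/2)
    v,u=np.mgrid[:480,:640]
    P=np.stack([(u-c["cx"])/f*d,-(v-c["cy"])/f*d,-d],-1)
    return P@rot(c).T+np.array(c["origin"])
E
python3 - <<'E'
from h import *
s=env.observe();print({k:np.round(v,3) for k,v in s.items()})
for n in("scene","side"):
    c,p,d=cap(n);print(n,c)
    cv2.imwrite(f"pics/{n}0.png",p[:,:,::-1]);np.savez(f"{n}.npz",p=p,d=d,W=world(c,d))
E
```

```text
{'time_s': np.float64(0.0), 'joints': array([-1.454,  0.277,  1.506, -0.   ,  1.361, -0.121]), 'joint_vel': array([-0.   ,  0.001,  0.001,  0.001,  0.001,  0.   ]), 'joint_efforts': array([-2.0000e-03, -4.1678e+01, -2.4581e+01, -0.0000e+00,  1.1000e-02,
       -0.0000e+00]), 'ee_pos': array([ 0.135, -0.558,  0.23 ]), 'tool_rot': array([-3.118, -0.372, -0.   ]), 'force': array([0.283, 0.188, 0.324]), 'wrist_torque': array([-0.041, -0.007, -0.025]), 'gripper_force': np.float64(0.0), 'gripper_width': np.float64(0.086)}
scene {'vertical_fov': 45.08093044806554, 'cx': 329.8947465075504, 'cy': 236.45329967924488, 'origin': array([-0.27620295,  0.63031641,  0.65622108]), 'orientation': array([ 0.58746719, -1.19212198, -1.97033892])}
side {'vertical_fov': 52.59393332829226, 'cx': 323.4630147434245, 'cy': 240.1179538355155, 'origin': array([0.20565047, 0.89919978, 0.55357768]), 'orientation': array([ 0.29826161, -1.53216015, -2.38319097])}
```

View pics/scene0.png

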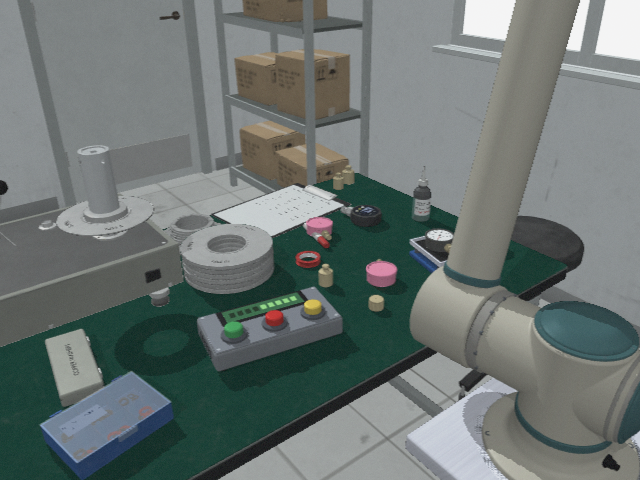

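View pics/side0.png

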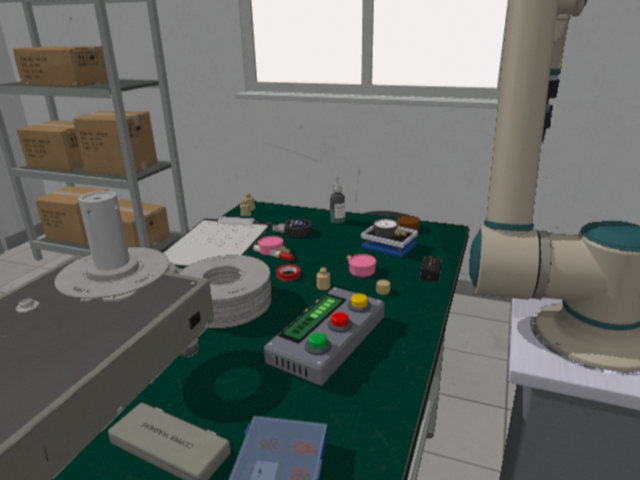

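The scene view has green (233,330), red (274,318) and yellow (312,307); the tray is at about (435,243). In the side view they are at green (317,342), red (340,320), yellow (359,300), with the tray at (388,235). Next I measure them.

Run:
```python
from h import *
def ray(n,u,v,z):
    c=env.get_calibration(n);f=240/np.tan(np.radians(c["vertical_fov"])/2)
    r=rot(c)@np.array([(u-c["cx"])/f,-(v-c["cy"])/f,-1]);o=np.array(c["origin"]);return o+r*(z-o[2])/r[2]
for n,bx in(("scene",dict(green=(233,330),red=(274,318),yellow=(312,307))),("side",dict(green=(317,342),red=(340,320),yellow=(359,300)))):
    D=np.load(n+".npz");W=D["W"];hsv=cv2.cvtColor(D["p"],cv2.COLOR_RGB2HSV)
    for k,(u,v) in bx.items():
        m=np.zeros((480,640),bool);m[v-16:v+17,u-16:u+17]=1
        h=hsv[v-4,u][0];dh=abs(hsv[...,0].astype(int)-int(h));dh=np.minimum(dh,180-dh)
        m&=(dh<10)&(hsv[...,1]>120)&(hsv[...,2]>60)
        z=W[...,2];t=m&(abs(z-np.percentile(z[m],80))<.004)
        q=W[t];e=(q[:,:2].max(0)+q[:,:2].min(0))/2
        vv,uu=np.nonzero(t)
        print(n,k,t.sum(),q.mean(0).round(4),"mid",e.round(4),"ext",np.ptp(q[:,:2],axis=0).round(3),"ray",ray(n,uu.mean(),vv.mean(),.0665).round(4))
    # gauge white face
    u,v=(440,240) if n=="scene" else (386,226)
    m=np.zeros((480,640),bool);m[v-18:v+22,u-30:u+32]=1
    z=W[...,2];t=m&(z>.055)&(z<.075);vv,uu=np.nonzero(t);q=W[t]
    print(n,"gauge zone",t.sum(),q.mean(0).round(4),q.min(0).round(3),q.max(0).round(3))
    w=t&(hsv[...,1]<60)&(hsv[...,2]>140);q=W[w];vv,uu=np.nonzero(w)
    print(" white",w.sum(),q.mean(0).round(4),np.ptp(q,axis=0).round(3),ray(n,uu.mean(),vv.mean(),.065).round(4))
    x0,x1,y0,y1=(395,475,205,285) if n=="scene" else (345,450,195,265)
    a=cv2.resize(D["p"][y0:y1,x0:x1,::-1],None,fx=5,fy=5,interpolation=2);cv2.imwrite(f"pics/{n}_g.png",a)
a=cv2.resize(cv2.imread("pics/scene_g.png"),(350,350));b=cv2.resize(cv2.imread("pics/side_g.png"),(450,350));cv2.imwrite("pics/g.png",np.hstack([a,b[:350]]))
```

```text
scene green 165 [0.46   0.2686 0.0653] mid [0.4605 0.2679] ext [0.029 0.031] ray [0.4584 0.2694 0.0665]
scene red 159 [0.4457 0.195  0.065 ] mid [0.4473 0.1942] ext [0.03  0.031] ray [0.4439 0.1961 0.0665]
scene yellow 131 [0.4315 0.122  0.0651] mid [0.432  0.1209] ext [0.028 0.033] ray [0.4299 0.1232 0.0665]
scene gauge zone 403 [ 0.474  -0.2603  0.062 ] [ 0.435 -0.297  0.055] [ 0.509 -0.228  0.066]
 white 224 [ 0.477  -0.2658  0.0624] [0.07  0.057 0.01 ] [ 0.4736 -0.2618  0.065 ]
side green 172 [0.4615 0.2707 0.0646] mid [0.4625 0.2685] ext [0.031 0.03 ] ray [0.4606 0.2732 0.0665]
side red 147 [0.447  0.197  0.0645] mid [0.4476 0.1958] ext [0.031 0.033] ray [0.446  0.1999 0.0665]
side yellow 119 [0.4325 0.124  0.0646] mid [0.4326 0.1221] ext [0.031 0.03 ] ray [0.4316 0.127  0.0665]
side gauge zone 253 [ 0.4755 -0.2592  0.0614] [ 0.436 -0.296  0.055] [ 0.508 -0.227  0.065]
 white 124 [ 0.4774 -0.268   0.0618] [0.054 0.055 0.005] [ 0.4756 -0.2603  0.065 ]
```

View pics/g.png

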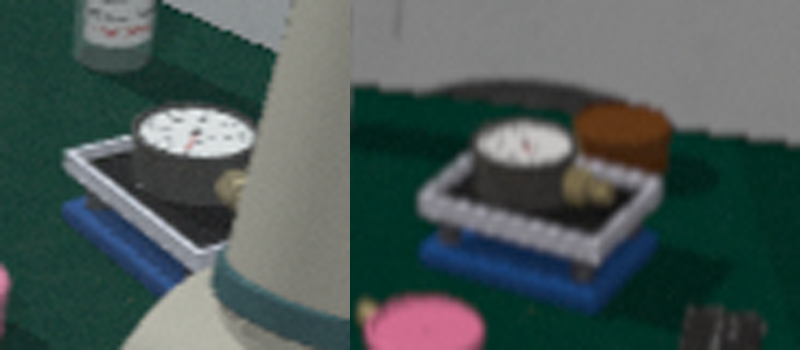

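Both cameras agree: green is at about (0.461,0.269), yellow at (0.432,0.122) with 75 mm pitch, and the glass is at (0.475,-0.262). The crop shows the white dial in the aluminium tray with its stem towards the robot. I'm moving to green at the current height with the fingers shut.

Request:
send_rows(moves=[[[0.4,1,0,0],[0.4,1,0,0],[0.4,1,0,0],[0.4,1,0,0],[0.4,1,0,0],[0.4,1,0,0],[0.4,1,0,0],[0.4,1,0,0],[0.4,1,0,0],[0.4,1,0,0]]], hand=0)

```text
time_s: 1.1
ee_pos: [0.2159, -0.3573, 0.2313]
tool_rot: [3.119, 0.373, 0.0]
force: [0.1, -0.1, 0.0]
gripper_width: -0.0001
gripper_force: 0.0
```

Request:
send_rows(moves=[[[0.4,1,0,0],[0.4,1,0,0],[0.4,1,0,0],[0.4,1,0,0],[0.4,1,0,0],[0.4,1,0,0],[0.4,1,0,0],[0.4,1,0,0],[0.4,1,0,0],[0.4,1,0,0]]])

```text
time_s: 2.1
ee_pos: [0.2955, -0.1573, 0.2314]
tool_rot: [3.119, 0.373, 0.001]
force: [0.6, -0.7, 0.1]
gripper_width: -0.0002
gripper_force: 0.0
```

Request:
send_rows(moves=[[[0.4,1,0,0],[0.4,1,0,0],[0.4,1,0,0],[0.4,1,0,0],[0.4,1,0,0],[0.4,1,0,0],[0.4,1,0,0],[0.4,1,0,0],[0.4,1,0,0],[0.4,1,0,0]]])

```text
time_s: 3.1
ee_pos: [0.3751, 0.0426, 0.2314]
tool_rot: [3.119, 0.373, 0.0]
force: [0.9, -0.3, -0.4]
gripper_width: -0.0001
gripper_force: 0.0
```

Request:
send_rows(moves=[[[0.4,1,0,0],[0.4,1,0,0],[0.4,1,0,0],[0.4,1,0,0],[0.4,1,0,0],[0.4,1,0,0],[0.4,1,0,0],[0.4,1,0,0],[0.4,1,0,0],[0.4,1,0,0],[0,0,0,0]]])

```text
validation failed for argument at $.mo...
```

Request:
send_rows(moves=[[[0.4,1,0,0],[0.4,1,0,0],[0.4,1,0,0],[0.4,1,0,0],[0.4,1,0,0],[0.4,1,0,0],[0.4,1,0,0],[0.4,1,0,0],[0.4,1,0,0],[0.4,1,0,0]]])

```text
time_s: 4.1
ee_pos: [0.4549, 0.2425, 0.2313]
tool_rot: [3.119, 0.373, -0.0]
force: [-0.1, -0.7, 0.6]
gripper_width: 0.0001
gripper_force: 0.0
```

Request:
send_rows(moves=[[[0.2,0.7,0,0],[0.1,0.6,-0.5,0],[0,0,-1,0],[0,0,-1,0],[0,0,-1,0],[0,0,-1,0],[0,0,-1,0],[0,0,-1,0],[0,0,-0.5,0],[0,0,0,0]]])

```text
time_s: 5.1
ee_pos: [0.4598, 0.2665, 0.0897]
tool_rot: [3.118, 0.372, -0.006]
force: [0.3, 0.5, -0.1]
gripper_width: -0.0002
gripper_force: 0.0
```

Run:
```python
from h import *
print(env.observe()["ee_pos"])
c,p,d=cap("side");cv2.imwrite("pics/s1.png",cv2.resize(p[200:400,230:450,::-1],None,fx=3,fy=3))
```

```text
[0.45981686 0.26653974 0.08966666]
```

View pics/s1.png

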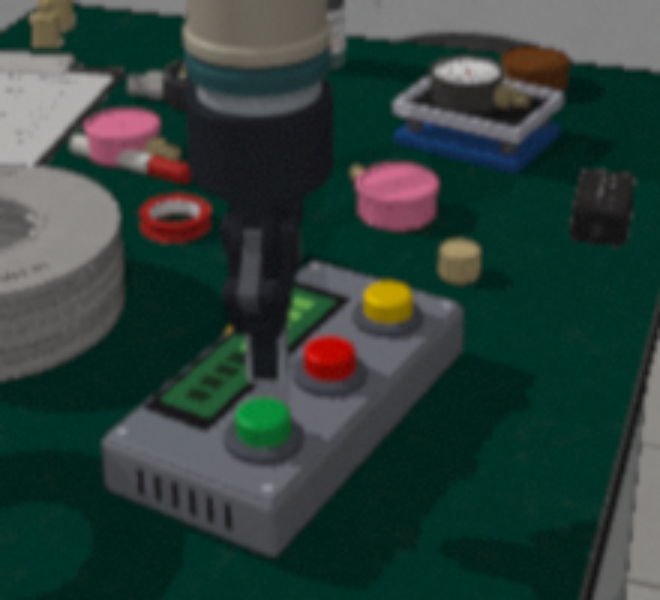

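The closed fingertip sits right above the green key, and nothing else is near it. Pressing down in small steps.

Request:
send_rows(moves=[[[0,0,-0.5,0],[0,0,-0.5,0],[0,0,-0.2,0],[0,0,-0.1,0],[0,0,-0.1,0],[0,0,0,0],[0,0,0,0]]])

```text
time_s: 5.85
ee_pos: [0.4613, 0.2671, 0.0636]
tool_rot: [3.119, 0.373, -0.0]
force: [-1.0, -0.9, 3.0]
gripper_width: -0.0002
gripper_force: 1.3
```

Request:
send_rows(moves=[[[0,0,-0.1,0],[0,0,-0.07,0],[0,0,0,0],[0,0,0,0]]])

```text
time_s: 6.25
ee_pos: [0.4616, 0.2672, 0.0601]
tool_rot: [3.119, 0.373, 0.001]
force: [-1.9, -1.1, 5.6]
gripper_width: 0.0004
gripper_force: 2.4
```

Force is 5.6 N, so green is past 6 mm. Lifting and moving across to the gauge.

Request:
send_rows(moves=[[[0,0,0.5,0],[0,0,1,0],[0,0,1,0],[0,0,1,0],[0,0,1,0],[0,0,1,0],[0,-0.5,0,0],[0,-1,0,0],[0,-1,0,0],[0,-1,0,0]]])

```text
time_s: 7.25
ee_pos: [0.4609, 0.1958, 0.169]
tool_rot: [3.119, 0.373, -0.002]
force: [-0.4, -0.0, 0.8]
gripper_width: -0.0
gripper_force: 0.0
```

Request:
send_rows(moves=[[[0,-1,0,0],[0,-1,0,0],[0,-1,0,0],[0,-1,0,0],[0,-1,0,0],[0,-1,0,0],[0,-1,0,0],[0,-1,0,0],[0,-1,0,0],[0,-1,0,0]]])

```text
time_s: 8.25
ee_pos: [0.4606, -0.0041, 0.169]
tool_rot: [3.119, 0.372, -0.002]
force: [-0.3, -0.6, -0.5]
gripper_width: 0.0003
gripper_force: 0.0
```

Request:
send_rows(moves=[[[0.1,-1,0,0],[0.1,-1,0,0],[0.1,-1,0,0],[0.1,-1,0,0],[0.1,-1,0,0],[0.1,-1,0,0],[0.1,-1,0,0],[0,-1,0,0],[0,-1,0,0],[0,-1,0,0]]])

```text
time_s: 9.25
ee_pos: [0.4745, -0.2039, 0.1689]
tool_rot: [-3.119, -0.372, 0.002]
force: [0.2, -0.3, -0.0]
gripper_width: -0.0001
gripper_force: 0.0
```

Request:
send_rows(moves=[[[0,-1,0,0],[0,-1,0,0],[0,-1,0,0],[0,0,-1,0],[0,0,-1,0],[0,0,-1,0],[0,0,-0.5,0],[0,0,0,0]]])

```text
time_s: 10.05
ee_pos: [0.4739, -0.2622, 0.098]
tool_rot: [-3.117, -0.372, 0.005]
force: [-0.3, 0.6, 0.5]
gripper_width: 0.0005
gripper_force: 0.0
```

Run:
```python
from h import *
print(env.observe()["ee_pos"])
c,p,d=cap("side");a=cv2.resize(p[150:350,230:450,::-1],None,fx=2,fy=2)
cv2.imwrite("pics/s2.png",a)
```

```text
[ 0.47390321 -0.26221656  0.09798779]
```

View pics/s2.png

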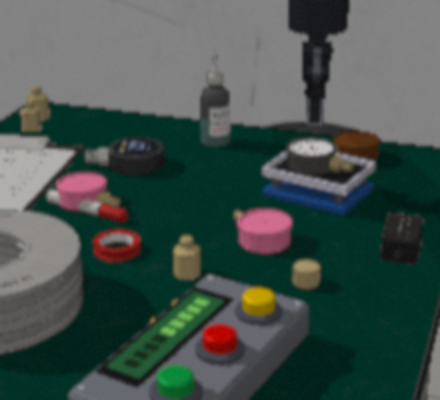

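The tip is centred over the white glass and the green key is up. Tapping now.

Request:
send_rows(moves=[[[0,0,-0.5,0],[0,0,-0.5,0],[0,0,-0.3,0],[0,0,-0.2,0],[0,0,-0.2,0],[0,0,-0.1,0],[0,0,0,0],[0,0,0,0]]])

```text
time_s: 10.9
ee_pos: [0.4755, -0.2629, 0.0643]
tool_rot: [3.119, 0.373, 0.0]
force: [-0.5, 1.2, 2.7]
gripper_width: 0.0
gripper_force: 1.5
```

Request:
send_rows(moves=[[[0,0,-0.1,0],[0,0,-0.1,0],[0,0,0,0],[0,0,0,0]]])

```text
time_s: 11.3
ee_pos: [0.4755, -0.2629, 0.0602]
tool_rot: [3.119, 0.373, 0.0]
force: [-1.5, 0.3, 5.8]
gripper_width: 0.0
gripper_force: 2.7
```

Force is 5.8 N, so the tray is about 5 mm down. Lifting and moving to yellow.

Request:
send_rows(moves=[[[0,0,0.3,0],[0,0,0.7,0],[0,0,1,0],[0,0,1,0],[0,0,1,0],[0,0,1,0],[0,0.5,0,0],[0,1,0,0],[0,1,0,0],[0,1,0,0]]])

```text
time_s: 12.3
ee_pos: [0.4747, -0.1913, 0.1587]
tool_rot: [-3.118, -0.372, 0.002]
force: [0.5, 0.7, -0.5]
gripper_width: 0.0
gripper_force: 0.0
```

Request:
send_rows(moves=[[[-0.2,1,0,0],[-0.2,1,0,0],[-0.2,1,0,0],[-0.2,1,0,0],[-0.2,1,0,0],[-0.2,1,0,0],[-0.2,1,0,0],[-0.2,1,0,0],[-0.2,1,0,0],[-0.3,1,0,0]]])

```text
time_s: 13.3
ee_pos: [0.4324, 0.0085, 0.1588]
tool_rot: [-3.119, -0.373, 0.002]
force: [-0.2, 0.3, 0.1]
gripper_width: 0.0002
gripper_force: 0.0
```

Request:
send_rows(moves=[[[0,1,0,0],[0,1,0,0],[0,1,0,0],[0,1,0,0],[0,1,0,0],[0,0.7,0,0],[0,0,-1,0],[0,0,-1,0],[0,0,-1,0],[0,0,0,0]]])

```text
time_s: 14.3
ee_pos: [0.43, 0.1212, 0.0969]
tool_rot: [-3.119, -0.373, 0.012]
force: [-0.9, 0.7, -0.2]
gripper_width: 0.0001
gripper_force: 0.0
```

Run:
```python
from h import *
print(env.observe()["ee_pos"])
c,p,d=cap("side");a=cv2.resize(p[150:350,230:450,::-1],None,fx=2,fy=2)
cv2.imwrite("pics/s3.png",a)
```

```text
[0.43004642 0.12116569 0.09692401]
```

View pics/s3.png

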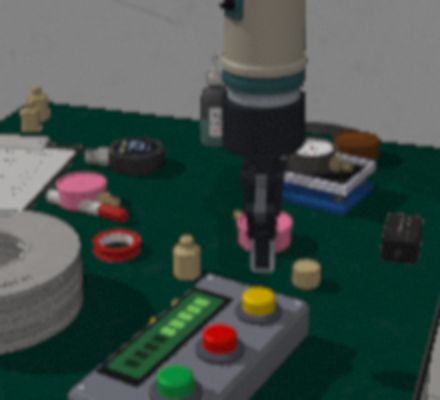

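The tip is above the yellow key, and the gauge lies flat in its tray.

Request:
send_rows(moves=[[[0,0,-0.5,0],[0,0,-0.5,0],[0,0,-0.3,0],[0,0,-0.2,0],[0,0,-0.2,0],[0,0,-0.1,0],[0,0,0,0],[0,0,0,0]]])

```text
time_s: 15.15
ee_pos: [0.4335, 0.1211, 0.0642]
tool_rot: [3.119, 0.373, 0.0]
force: [-1.1, -0.4, 2.6]
gripper_width: -0.0002
gripper_force: 1.1
```

Request:
send_rows(moves=[[[0,0,-0.1,0],[0,0,-0.1,0],[0,0,0,0],[0,0,0,0]]])

```text
time_s: 15.55
ee_pos: [0.4336, 0.1211, 0.0601]
tool_rot: [3.119, 0.373, 0.0]
force: [-1.1, 0.1, 4.8]
gripper_width: 0.0
gripper_force: 2.4
```

Request:
send_rows(moves=[[[0,0,0.3,0],[0,0,0.7,0],[0,0,1,0],[0,0,1,0],[0,0,1,0],[0,0,1,0],[0,0,1,0],[0,0,0,0],[0,0,0,0],[0,0,0,0]]])

```text
time_s: 16.55
ee_pos: [0.4325, 0.1211, 0.1788]
tool_rot: [3.119, 0.373, -0.004]
force: [0.0, -0.5, 0.3]
gripper_width: 0.0002
gripper_force: 0.0
```

Run:
```python
from h import *
print(env.observe()["ee_pos"]); 
c,p,d=cap("side");W=world(c,d)
hs=cv2.cvtColor(p,cv2.COLOR_RGB2HSV)
for k,(u,v) in dict(green=(317,340),red=(340,318),yellow=(359,298)).items(): print(k,W[v-3:v+2,u-3:u+4,2].mean().round(4))
print("glass",np.median(W[223:227,384:390].reshape(-1,3),0).round(4))
print(env.close_job())
```

```text
[0.43254322 0.1210741  0.1787999 ]
green 0.0792
red 0.0655
yellow 0.0653
glass [ 0.4733 -0.2621  0.0617]
the job is handed in; nothing more can be done
None
```

I pressed green (5.6 N), tapped the gauge glass (5.8 N) and pressed yellow (4.8 N) in that order, then handed the job in at about 17 s; no verdict came back. The final depth check put red, yellow and the glass at their up heights, but green's depth reading was unusable (79 mm); it was last seen up by eye before the tap.

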